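# Rack two capacitor cans, chock the row and latch the gate

## Robot

A 6-joint arm with a two-finger parallel gripper is mounted at the origin on the work surface. World frame = base frame: x ahead of the robot, y to its left, z up, the work surface at z = 0. Lengths are in mm, angles in rad, forces in N, time in s.
With the tool pointing down it reaches from about 300 to 775 mm from the base axis. Payload 14.6 kg.
Tool frame: the origin (TCP) lies at the very end of the fingers, on their centre line; the grasp point (between the pads) lies 19 mm behind it; z points along the fingers, y is the direction in which the jaws open and shut (so a half turn about z gives the same grasp; the last joint's range is limited). The gripper opens to 94 mm and grips with 3 to 60 N. Pads are 16 mm wide; open, the fingers measure 119 mm over their backs; the gripper's body (75 mm by 177 mm) begins 78 mm behind the grasp point.
Start: joints at [1.26, 0.3, 1.521, -0, 1.321, -0.067], TCP at [132.763, 533.726, 205.446] pointing down, gripper open.
Joint ranges: [-3.03, 3.03], [-0.79, 2.21], [0.23, 2.52], [-1.04, 4.18], [0, 3.07], [-2.55, 2.55]. Speed limits (rad/s): [2.22, 2.22, 2.57, 3.14, 3.14, 3.14].

## Interface

Orientations are given as [roll, pitch, yaw] about the fixed x, y, z axes, in that order (R = Rz(yaw) Ry(pitch) Rx(roll)).
In Python, from cell import manip gives the robot as it stands.
- The arm moves only by the shell command python3 -m inch 'ROWS' [FORCE]. ROWS is a JSON object of lists of equal length, an entry for each row: "grip": the opening, from -1 (shut) to 1 (fully open), so that 0 is half open; "travel": the shift along the world's x, y, z in cm, a list of three; "turn": the turn, a rotation vector about the world's x, y, z in degrees, a list of three. A call has 1 to 10 rows; each row is the pose to reach, as a shift and turn from the pose measured when the call began; what a row does not reach only later rows make up. A row lasts 1/8 s, in which the tool goes at most 62.5 mm and 10.7 degrees, less where a joint would pass 70% of its speed; a pose out of reach is approached as far as the arm can. A call with a gripper value outside its range is refused whole. The fingers move at their own pace and stop on an object; FORCE is the grip in N (left out, the last holds). Time passes only in rows, so rows that repeat a pose let the fingers close. It gives the time, the measured TCP pose, the force and the opening at its end, in the units of the state.
- manip.read_state(): the state, without advancing time (a new reading comes with each control period).
- manip.camera(name): name is "scene" or "side" or "wrist"; returns (picture, depth): 384x512x3 uint8, red, green, blue; 384x512 float32, mm along the optical axis (not along the pixel's ray), 0 where there is no reading.
- manip.calibration(name): a dict with "fx", "fy", "cx", "cy" (pixels), "k1" (the pictures are not rectified: a ray, as slopes to the right and down, at radius r is drawn at 1 + k1 r^2 times it, then the intrinsics apply), "world_from_camera" (4x4, takes a point from camera to world coordinates). Camera axes: x right, y up, looking along -z (the intrinsics and any distortion apply to the point x, -y, -z); pixel columns grow to the right and rows downward; lengths in mm; the calibration is good to about 2 mm. A picture is of the moment at which its call begins: read the wrist's pose just before it. calibration takes no time and is no camera call; for the wrist camera it gives the pose at the moment of the call.
- manip.sign_off(): hands the job in, once; it reports no verdict.
Trained networks look in the newest picture that a camera, given by its name, has taken for a name from the list of things; names that differ only in an ending like _2 or _b are one class to them, and where a whole thing is asked for, a point or a joint stands for the part that bears it (a point fixed in the world has none). Each returns a list of dicts, best first, with "p" (0 to 1); they miss things now and then, are a little off and sometimes report something else, mostly with a low value. They report only what shows in the picture. A call takes as long as a camera call. They do not tell look-alikes from the thing itself.
- manip.look_for(camera, label): "bbox" ([left, top, right, bottom] in pixels, round what is visible of it).
The state is a dict: "clock": time; "joints": joint angles; "qd": joint speeds; "effort": joint torques, N m; "eef_pos": TCP position; "eef_rot": TCP orientation; "wrist_force": force on the tool from outside, world axes, zero at the start; "moment": the same for the moment, N m; "finger_gap": finger opening in mm.
Only numpy, scipy, OpenCV 4.12 (cv2) and the standard library are available. Lean on these libraries where they do the work, as an engineer would, in place of code of your own. Each camera call takes 0.05 s, during which the arm holds its last target.

## Task

Get the capacitors ready for transport: lay the two long capacitor cans side by side in the rack, gently and across it, one after the other, then stand the wooden chock upright on its foot between them and the gate, in line with the cans, so that the row cannot roll apart. Then push the sliding gate fully home towards the row until the spring catch clicks out behind its roller, let go and move clear, leaving the short cans, the screwdriver and the wire spool where they are.

Things in the scene. Friction and masses are not known exactly. Their poses are not given: they have to be found in the camera images.
- rack: Open tray fixed to the bench; origin on the bench under its middle, z up, row along its y. Grey floor 8 mm thick (top at z = 8), y = -160 to 145 mm. Side rails: inner faces x = -67.5 and 67.5, tops z = 26. The -y end is shut only by the sliding gate. Cans lie with their axes along the rack's x. The catch in its steel housing (55 mm high) is outside the +x rail: x 75 to 151, y -63 to -12 mm.
- row_end (a point): On the rack's floor at the middle of the end wall's inner face, rack y = 137 mm (wall top 55 mm above the bench); axes as the rack's. From here towards -y, two cans and the chock packed together fill 142 mm; a shut gate leaves 146 to 152 mm, an open one up to 259. The moving gate gathers the row: the chock slides and the cans roll before it.
- gate (a joint): Slide of the gate along the rack's +y, in m: 0 open, 0.113 hard stop (fully home); starts at 0 to 0.015. It takes about 4.5 N alone, and up to 20 N in all over the last 30 mm, where it pushes the row along and its roller the spring catch aside. The catch springs out behind the roller at 0.108; then the gate stays between 0.106 and 0.113 and cannot go back. Before that it stays where it is left.
- gate_top (a point): Middle of the gate's top edge, 66.5 mm above the bench; axes as the rack's. The gate: upright steel plate across the tray, 130 mm wide (x), 12 mm thick (y), 58 mm tall; at joint 0 its middle is at rack y = -128. Push its -y face. On its +x side an arm holds a brass roller 10 mm in diameter, 90 mm from the gate's middle.
- gate_back (a point): Middle of the gate's -y face, the one to push, 38.5 mm above the bench; axes as the rack's; push along +y. Free space behind it; the tray floor goes on 26 mm there.
- catch (a joint): Travel of the sprung steel catch, in m: 0 sprung out, about 0.007 while the gate's roller passes, back to 0 when it has clicked. It is worked by the gate only.
- catch_nose (a point): Tip of the catch's nose, on its top face, 45 mm above the bench, outside the tray's +x rail, 88 mm from the tray's middle line.
- can_a_mid (a point): Centre of a long bare aluminium capacitor can lying on its side: diameter 50 mm, 105 mm long along the point's x, with two brass screw terminals standing out 8 mm more at the +x end. The point is on its axis, 25 mm above what it lies on; its y and z turn as it rolls. Either end may face either way. About 0.26 kg.
- can_b_mid (a point): Centre of the second long capacitor can; exactly as can_a_mid.
- chock_mid (a point): Centre of the wooden chock, 25 mm above its underside, z up: block 100 mm (x) by 36 mm (y) by 50 mm high, with a foot standing out 6 mm at the bottom of both long sides (foot 100 by 48 by 8 mm high) that goes under the curve of the can. In the rack its x lies along the rack's x. Alike either way round. About 0.2 kg.
- short_can_a: Bystander: short capacitor can standing upright, diameter 40 mm, 67 mm high with terminals; origin under its centre.
- short_can_b: Bystander: a second short can, as short_can_a.
- screwdriver: Bystander: screwdriver lying along its x, 180 mm long, 26 mm thick; origin under its centre.
- spool: Bystander: grey wire spool standing on its flange, diameter 60 mm, 45 mm high; origin under its centre.
Mind the look-alikes: they are no part of the job. Several things look just like the part that bears chock_mid: the one meant starts farthest to the robot's right.

How it is judged:
By the outcome, as a careful person would: the job done as asked, in the order asked, and still so for the second after the job is handed in, with the robot touching nothing.
It also fails if it takes over 72 s, if anything falls off the work surface, if the arm or the gripper's body presses on something with over 40 N, if the wrist force passes 120 N, or if a joint passes its speed limit or range.

## Working session

There is one attempt and no reset: what is moved stays moved. The work goes in short steps, Python scripts to look and compute and a shell command to move; the robot and the scene stay as the last step left them, time stands still between calls to the robot, and variables do not carry over. Pictures are saved under pics/ and viewed, and the job is handed in when it is done.

```bash
ls; mkdir -p pics; python3 - <<'E'
from cell import manip
import cv2,numpy as np
print(manip.read_state())
for n in ["scene","side","wrist"]:
    p,d=manip.camera(n); cv2.imwrite(f"pics/{n}0.png",p[:,:,::-1]); np.save(f"pics/{n}0.npy",d)
    c=manip.calibration(n); print(n,c)
E
```

```text
pics
{'clock': 0.0, 'joints': array([ 1.26036085e+00,  3.00463357e-01,  1.52158393e+00,  2.32989021e-05,
        1.32070733e+00, -6.66061291e-02]), 'qd': array([ 0.00113784,  0.00059631,  0.00104716,  0.00133905, -0.00012589,
       -0.00132157]), 'effort': array([ 8.68250027e-05, -5.31822145e+01, -3.52728903e+01,  7.07405386e-02,
        2.44486704e-02, -3.44490729e-05]), 'eef_pos': array([132.70005328, 533.47761727, 204.88937692]), 'eef_rot': array([-3.14043477e+00, -9.98538922e-05,  2.89775747e+00]), 'wrist_force': array([0.09678162, 0.55594085, 0.69773022]), 'moment': array([-0.00188657,  0.04654212, -0.01754205]), 'finger_gap': 94.20316306618174}
scene {'fx': 426.5494732153136, 'fy': 426.5494732153136, 'cx': 263.75377929248765, 'cy': 188.84570378729603, 'k1': 3.4502890489676126e-06, 'world_from_camera': array([[-3.18922179e-01, -6.25865120e-01,  7.11745386e-01,
         1.40598979e+03],
       [ 9.47780289e-01, -2.09743004e-01,  2.40250696e-01,
         2.90905366e+02],
       [-1.08091578e-03,  7.51199523e-01,  6.60074320e-01,
         9.27556373e+02],
       [ 0.00000000e+00, 
[... 360 characters left out ...]

         7.02695307e+02],
       [-8.20901681e-03,  6.32727785e-01,  7.74330784e-01,
         9.63380654e+02],
       [ 0.00000000e+00,  0.00000000e+00,  0.00000000e+00,
         1.00000000e+00]])}
wrist {'fx': 278.48365189996804, 'fy': 278.48365189996804, 'cx': 251.49697536940297, 'cy': 190.84998304136676, 'k1': -0.06813612116076989, 'world_from_camera': array([[ 2.40072313e-01, -9.32141448e-01, -2.71067528e-01,
         5.33906637e+01],
       [ 9.70752346e-01,  2.29868507e-01,  6.92845730e-02,
         5.54994218e+02],
       [-2.27313411e-03, -2.79772747e-01,  9.60063562e-01,
         3.84368715e+02],
       [ 0.00000000e+00,  0.00000000e+00,  0.00000000e+00,
         1.00000000e+00]])}
```

View pics/scene0.png

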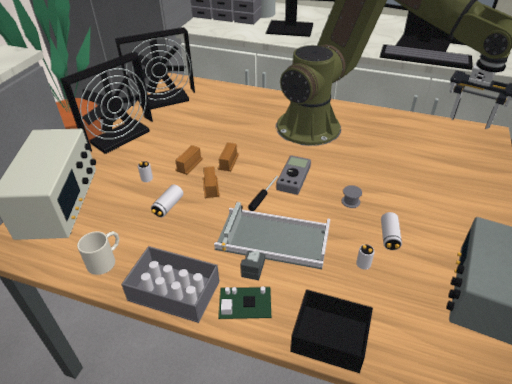

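View pics/side0.png

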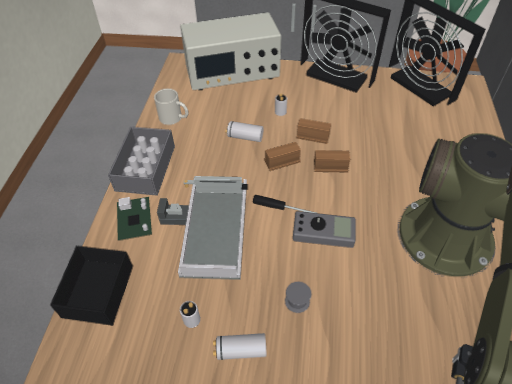

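View pics/wrist0.png

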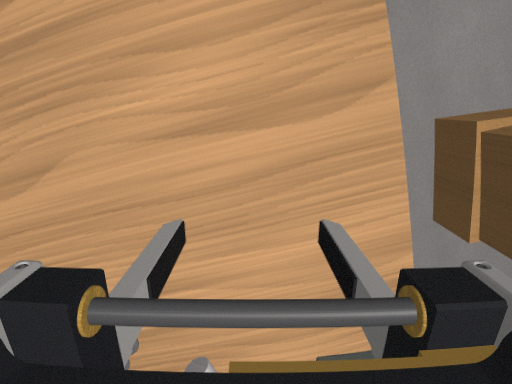

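```bash
cat > h.py <<'E'
import numpy as np,cv2
from cell import manip
def cloud(n,d,c=None):
    c=c or manip.calibration(n)
    v,u=np.mgrid[0:384,0:512]
    a=(u-c['cx'])/c['fx'];b=(v-c['cy'])/c['fy']
    x,y=a.copy(),b.copy()
    for _ in range(5):
        r2=x*x+y*y; x=a/(1+c['k1']*r2); y=b/(1+c['k1']*r2)
    P=np.stack([x*d,-y*d,-d],-1)
    T=np.array(c['world_from_camera'])
    W=P@T[:3,:3].T+T[:3,3]; W[d<=0]=np.nan
    return W
def project(c,p):
    T=np.linalg.inv(np.array(c['world_from_camera'])); q=T[:3,:3]@np.array(p)+T[:3,3]
    x,y=q[0]/-q[2],-q[1]/-q[2]; f=1+c['k1']*(x*x+y*y)
    return x*f*c['fx']+c['cx'],y*f*c['fy']+c['cy']
def top(W,p,x0,x1,y0,y1,s=1.0):
    # image: rows = x decreasing downwards?? up = +x, left=+y
    H=int((x1-x0)*s);Wd=int((y1-y0)*s)
    im=np.zeros((H,Wd,3),np.uint8);hz=np.full((H,Wd),-1e9)
    w=W.reshape(-1,3);col=p.reshape(-1,3)
    ok=~np.isnan(w[:,0]);w=w[ok];col=col[ok]
    o=np.argsort(w[:,2]);w=w[o];col=col[o]
    r=((x1-w[:,0])*s).astype(int);c=((y1-w[:,1])*s).astype(int)
    k=(r>=0)&(r<H)&(c>=0)&(c<Wd)
    im[r[k],c[k]]=col[k];hz[r[k],c[k]]=w[k,2]
    return im,hz
E
python3 - <<'E'
from h import *
for n in ["scene","side"]:
    d=np.load(f"pics/{n}0.npy"); p=cv2.imread(f"pics/{n}0.png")
    W=cloud(n,d); np.save(f"pics/{n}W.npy",W)
    # sparse -> dilate
    im,hz=top(W,p,200,800,-400,400,1)
    h=np.where(hz<-100,0,np.clip(hz*3+20,0,255)).astype(np.uint8)
    cv2.imwrite(f"pics/top_{n}.png",cv2.dilate(im,np.ones((3,3))))
    cv2.imwrite(f"pics/toph_{n}.png",cv2.dilate(h,np.ones((3,3))))
    # table height
    m=(W[...,2]>-30)&(W[...,2]<30); print(n,np.nanmedian(W[...,2][m]))
    for l in ["rack","gate","catch","can_a_mid","chock_mid","short_can_a","screwdriver","spool"]:
        print(n,l,[( [round(x) for x in r['bbox']],round(r['p'],2)) for r in manip.look_for(n,l)][:5])
E
```

```text
scene 2.234701817975406
scene rack [([215, 204, 328, 278], 0.65), ([218, 202, 244, 249], 0.64)]
scene gate [([222, 202, 243, 248], 0.92)]
scene catch [([249, 251, 258, 259], 0.59)]
scene can_a_mid [([381, 210, 404, 249], 0.98)]
scene chock_mid [([220, 141, 238, 171], 0.8), ([203, 163, 220, 198], 0.76), ([174, 146, 196, 174], 0.58)]
scene short_can_a [([356, 243, 376, 268], 0.73), ([139, 163, 156, 184], 0.47)]
scene screwdriver [([248, 179, 275, 211], 0.48)]
scene spool [([341, 187, 361, 205], 0.94)]
side 1.115419697385505
side rack [([160, 178, 246, 279], 0.98)]
side gate [([179, 176, 246, 191], 0.77), ([254, 193, 303, 208], 0.18)]
side catch []
side can_a_mid [([214, 334, 270, 358], 0.65), ([186, 176, 249, 196], 0.56)]
side chock_mid [([298, 118, 330, 146], 0.96), ([266, 144, 302, 172], 0.56)]
side short_can_a [([180, 300, 202, 327], 0.89), ([276, 95, 290, 117], 0.57)]
side screwdriver [([253, 192, 301, 208], 0.82), ([176, 300, 201, 327], 0.44), ([158, 178, 249, 280], 0.19)]
side spool [([283, 282, 313, 314], 0.66)]
```

View pics/top_side.png

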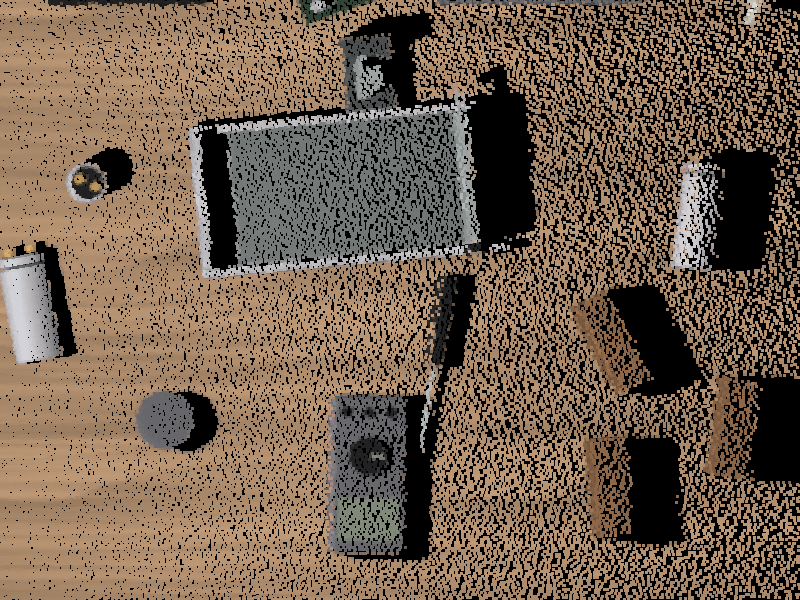

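View pics/toph_scene.png

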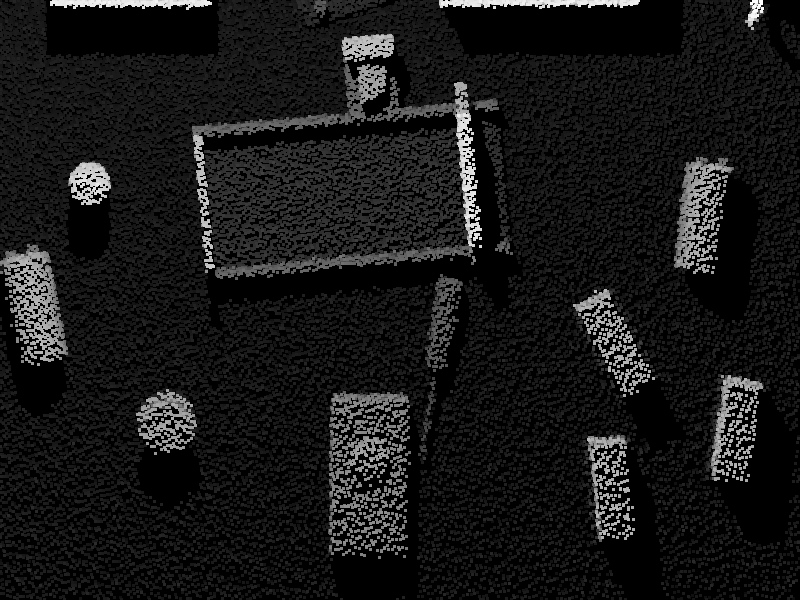

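```bash
cat > fit.py <<'E'
from h import *
from scipy.optimize import least_squares
W={n:np.load(f"pics/{n}W.npy").reshape(-1,3) for n in["scene","side"]}
def sel(P,x0,x1,y0,y1,z0,z1):
    return P[(P[:,0]>x0)&(P[:,0]<x1)&(P[:,1]>y0)&(P[:,1]<y1)&(P[:,2]>z0)&(P[:,2]<z1)]
def can(P,c0,th0):
    # fit axis: cx,cy,th,zc (r=25); u along
    def res(q):
        n=np.array([-np.sin(q[1]),np.cos(q[1])])
        return np.hypot((P[:,:2]-c0)@n-q[0],P[:,2]-q[2])-25
    s=least_squares(res,[0,th0,25],loss='soft_l1',f_scale=2)
    q=s.x;a=np.array([np.cos(q[1]),np.sin(q[1])]);n=np.array([-a[1],a[0]])
    u=(P[:,:2]-c0)@a
    return q,u,a,n,s
for n,P in W.items():
    tb=sel(P,250,750,-300,380,-15,6.)
    print(n,"table z",np.median(tb[:,2]), len(tb))
    for nm,(box,c0,th0) in dict(canL=((430,570,325,430,8,70),(490,368),1.75-np.pi/2+1.57-1.57),canR=((520,650,-345,-265,8,70),(585,-302),-.1)).items():
        Q=sel(P,*box); q,u,a,nn,s=can(Q,np.array(c0),th0)
        inl=np.abs(s.fun)<4
        lo,hi=np.percentile(u[inl],[1,99]); 
        print(n,nm,len(Q),"th",np.degrees(q[1]),"zc",q[2],"u",lo,hi,"axis pt",np.array(c0)+nn*q[0]+a*(lo+hi)/2)
        print('  u hist',np.histogram(u,bins=np.arange(-75,76,5))[0])
    for nm,box in dict(ch1=(310,440,-380,-300,42,60),ch2=(390,520,-270,-165,42,60),ch3=(250,375,-250,-175,42,60)).items():
        Q=sel(P,*box); print(n,nm,len(Q),np.median(Q[:,2]),cv2.minAreaRect(Q[:,:2].astype(np.float32)))
E
python3 fit.py
```

```text
scene table z 1.7781090321411739 17868
scene canL 625 th 10.83074450391665 zc 26.456396843514284 u -51.33187521037114 54.1337634475954 axis pt [491.66232187 366.76660055]
  u hist [  0   0   0   0   8  18  22  18  20  24  17  26  24  18  23  21  25  24
  22  25  25  21  28  21  31 127  27  10   0   0]
scene canR 557 th -6.934640001701024 zc 26.277932543294842 u -54.32785500635705 49.71606676050187 axis pt [ 582.11028142 -306.66041647]
  u hist [ 0  0  0  4 23 17 20 20 25 18 21 20 25 23 17 20 23 22 27 20 23 25 21 24
 84 24 11  0  0  0]
scene ch1 235 51.06789727656951 ((370.31524658203125, -336.7330322265625), (39.88597869873047, 104.13441467285156), 83.7382583618164)
scene ch2 243 51.46290891799674 ((457.8057861328125, -214.51992797851562), (108.16545104980469, 35.797969818115234), 28.212055206298828)
scene ch3 208 51.49497584911006 ((311.8804931640625, -211.92681884765625), (102.76002502441406, 36.56920623779297), 5.488530158996582)
side table z 0.5199913817655784 30022
side canL 1201 th 11.337180883473602 zc 24.666952498041617 u -49.716479579959326 54.40707938816132 axis pt [492.45448651 367.68820745]
  u hist [ 0  0  0  0 11 54 53 58 51 54 56 54 56 58 53 52 59 52 52 62 53 50 61 53
 51 61 17 20  0  0]
side canR 576 th -6.896587142368262 zc 26.133750987130963 u -54.1357437470532 49.75459622946543 axis pt [ 582.43379426 -304.97360937]
  u hist [ 0  0  0  2 55 25 26 25 28 26 23 26 28 22 28 25 24 30 23 26 24 24 25 28
 22  6  5  0  0  0]
side ch1 309 50.95886211956201 ((371.9994201660156, -335.911865234375), (43.728668212890625, 97.63468170166016), 82.39212036132812)
side ch2 368 50.39165039356402 ((457.4124755859375, -213.359619140625), (100.86318969726562, 39.541839599609375), 28.573747634887695)
side ch3 368 50.45903543390807 ((313.118896484375, -210.79965209960938), (97.37815856933594, 42.14070129394531), 4.482839107513428)
```

```bash
python3 - <<'E'
from h import *
a=cv2.imread('pics/scene0.png')[130:225,130:260]; b=cv2.imread('pics/side0.png')[85:180,250:380]
o=np.hstack([cv2.resize(a,None,fx=3,fy=3,interpolation=2),cv2.resize(b,None,fx=3,fy=3,interpolation=2)]);cv2.imwrite('pics/crop1.png',o)
E
```

```text
(no output)
```

View pics/crop1.png

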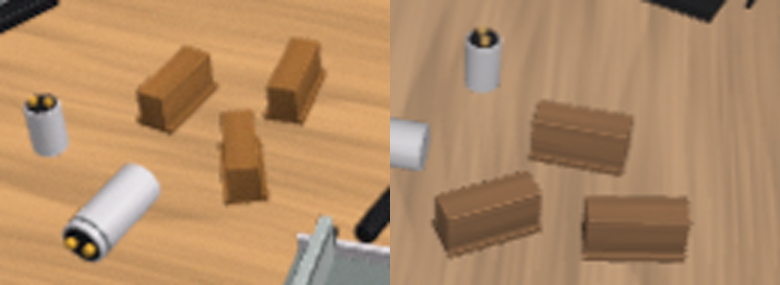

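```bash
cat > rack.py <<'E'
from fit import *
def minr(th,P):
    c,s=np.cos(th),np.sin(th); return P[:,:2]@np.array([[c,-s],[s,c]])
for n,P in W.items():
    zb={'scene':1.8,'side':.7}[n]
    P=P.copy();P[:,2]-=zb
    R=sel(P,500,720,-130,230,22,30)   # rail tops
    best=None
    for deg in np.arange(2,8,.1):
        q=minr(np.radians(deg),R); h=np.histogram(q[:,0],bins=np.arange(450,760,2))[0]
        sc=np.sum(h.astype(float)**2)
        if best is None or sc>best[0]: best=(sc,deg)
    deg=best[1]; th=np.radians(deg); print(n,'yaw',deg)
    q=minr(th,R);h,e=np.histogram(q[:,0],bins=np.arange(520,730,2))
    print([(int(a),int(b)) for a,b in zip(e,h) if b>5])
    E_=sel(P,500,720,100,230,40,70); q=minr(th,E_); print('wall y',np.percentile(q[:,1],[2,10,50,90,98]),'x',np.percentile(q[:,0],[2,98]),np.median(E_[:,2]))
    G=sel(P,500,690,-110,-30,45,80); q=minr(th,G); t=q[G[:,2]>62]; print('gate y',np.percentile(t[:,1],[2,10,50,90,98]),'x',np.percentile(t[:,0],[2,98]),np.median(G[G[:,2]>62,2]))
    for z0,z1 in((30,40),(40,50),(50,60)):
      H=sel(P,690,790,-20,70,z0,z1); q=minr(th,H); print('catch',z0,len(H),np.percentile(q,[2,98],axis=0).round(1).tolist())
E
python3 rack.py | grep -v can; python3 - <<'E'
import cv2,numpy as np
a=cv2.imread('pics/scene0.png')[195:285,205:340]
cv2.imwrite('pics/crop2.png',cv2.resize(a,None,fx=5,fy=5,interpolation=2))
E
```

```text
scene table z 1.7781090321411739 17868
  u hist [  0   0   0   0   8  18  22  18  20  24  17  26  24  18  23  21  25  24
  22  25  25  21  28  21  31 127  27  10   0   0]
  u hist [ 0  0  0  4 23 17 20 20 25 18 21 20 25 23 17 20 23 22 27 20 23 25 21 24
 84 24 11  0  0  0]
scene ch1 235 51.06789727656951 ((370.31524658203125, -336.7330322265625), (39.88597869873047, 104.13441467285156), 83.7382583618164)
scene ch2 243 51.46290891799674 ((457.8057861328125, -214.51992797851562), (108.16545104980469, 35.797969818115234), 28.212055206298828)
scene ch3 208 51.49497584911006 ((311.8804931640625, -211.92681884765625), (102.76002502441406, 36.56920623779297), 5.488530158996582)
side table z 0.5199913817655784 30022
  u hist [ 0  0  0  0 11 54 53 58 51 54 56 54 56 58 53 52 59 52 52 62 53 50 61 53
 51 61 17 20  0  0]
  u hist [ 0  0  0  2 55 25 26 25 28 26 23 26 28 22 28 25 24 30 23 26 24 24 25 28
 22  6  5  0  0  0]
side ch1 309 50.95886211956201 ((371.9994201660156, -335.911865234375), (43.728668212890625, 97.63468170166016), 82.39212036132812)
side ch2 368 50.39165039356402 ((457.4124755859
[... 732 characters left out ...]
 -52.8], [763.0, -8.7]]
catch 50 126 [[741.8, -56.4], [762.8, -9.1]]
side yaw 5.700000000000003
[(536, 27), (538, 70), (540, 66), (542, 73), (544, 46), (548, 6), (680, 44), (682, 66), (684, 61), (686, 61), (688, 38), (690, 10), (692, 12), (694, 12), (696, 10), (698, 14), (700, 11), (702, 10), (704, 11), (708, 8)]
wall y [133.40625619 135.33601776 140.79945928 142.54991925 143.33799771] x [548.68094543 678.22472493] 52.50071758401752
gate y [-135.68323074 -134.12826856 -127.70972203 -121.65256922 -120.19244778] x [549.08651929 674.36279305] 66.00861543915691
catch 30 66 [[701.1, -53.8], [762.6, -15.6]]
catch 40 130 [[702.8, -56.0], [758.5, -15.0]]
catch 50 123 [[743.8, -65.1], [763.2, -15.8]]
```

View pics/crop2.png

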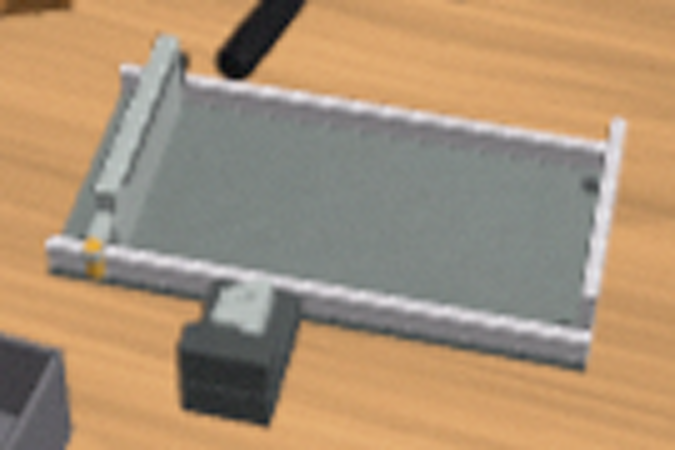

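```bash
cat >> rack.py <<'E'
print('-----')
for n,P in W.items():
    zb={'scene':1.8,'side':.7}[n]
    P=P.copy();P[:,2]-=zb
    th=np.radians(5.2)
    q=minr(th,P); z=P[:,2]
    def line(mask,ax,nm):
        A=q[mask]; o=1-ax
        k=np.ones(len(A),bool)
        for _ in range(5):
            p=np.polyfit(A[k,o],A[k,ax],1); r=A[:,ax]-np.polyval(p,A[:,o]); k=abs(r)<6
        print(n,nm,k.sum(),'deg dev',round(np.degrees(np.arctan(p[0])),2)*(1 if ax else -1),'at mid',np.polyval(p,{0:0,1:612}[o]).round(1), 'range',np.percentile(A[k,ax],[2,98]).round(1))
    b=(q[:,1]>-140)&(q[:,1]<140)
    line(b&(z>22)&(z<30)&(abs(q[:,0]-540)<10),0,'rail-')
    line(b&(z>22)&(z<30)&(abs(q[:,0]-683)<9),0,'rail+')
    x=(abs(q[:,0]-612)<62)
    line(x&(z>48)&(z<60)&(abs(q[:,1]-142)<15),1,'wall')
    line(x&(z>62)&(z<70)&(abs(q[:,1]+124)<20),1,'gate')
E
python3 rack.py | sed -n '/-----/,$p'
```

```text
-----
scene rail- 221 deg dev 0.06 at mid 540.1 range [535.6 545.5]
scene rail+ 270 deg dev 0.02 at mid 683.5 range [678.3 688.9]
scene wall 97 deg dev 0.07 at mid 140.4 range [137.4 144.9]
scene gate 129 deg dev 1.33 at mid -139.0 range [-131.1 -119.1]
side rail- 259 deg dev 0.17 at mid 539.4 range [537.2 545.2]
side rail+ 266 deg dev 0.09 at mid 683.8 range [680.4 690.1]
side wall 214 deg dev 0.24 at mid 142.0 range [139.  148.6]
side gate 147 deg dev 0.49 at mid -127.8 range [-128.2 -117.2]
```

Candidates for the chock (scene picture): (188,160), (229,156), (210,182). In world y these are -336, -211 and -214. The farthest to the robot's right is the one at (188,160), world (371,-336), and the crop shows it upright like the others. The cans are at (492,367) and (582,-306), and the rack is at about (609,57) with a yaw of 5.2°.

```bash
python3 -m inch '{"grip":[1,1,1,1,1,1,1,1,1,1],"travel":[[36,-16.6,-5.5],[36,-16.6,-5.5],[36,-16.6,-5.5],[36,-16.6,-5.5],[36,-16.6,-5.5],[36,-16.6,-5.5],[36,-16.6,-5.5],[36,-16.6,-5.5],[36,-16.6,-5.5],[36,-16.6,-5.5]],"turn":[[0,0,25],[0,0,25],[0,0,25],[0,0,25],[0,0,25],[0,0,25],[0,0,25],[0,0,25],[0,0,25],[0,0,25]]}' 20
cat > look.py <<'E'
import sys
from h import *
s=manip.read_state(); c=manip.calibration('wrist'); p,d=manip.camera('wrist')
np.save('pics/w.npy',cloud('wrist',d,c)); cv2.imwrite(f'pics/{sys.argv[1]}.png',p[:,:,::-1])
print(s['clock'],s['eef_pos'].round(1),np.degrees(s['eef_rot']).round(2),s['wrist_force'].round(1),s['joints'].round(2),s['finger_gap'].round(1))
E
python3 look.py w1
```

```text
clock: 2.2
eef_pos: [491.9, 368.5, 150.8]
eef_rot: [3.141, 0.0, -2.948]
wrist_force: [0.1, 1.3, -0.7]
finger_gap: 93.8Traceback (most recent call last):
  File "look.py", line 5, in <module>
    print(s['clock'],s['eef_pos'].round(1),np.degrees(s['eef_rot']).round(2),s['wrist_force'].round(1),s['joints'].round(2),s['finger_gap'].round(1))
                                                                                                                            ^^^^^^^^^^^^^^^^^^^^^
AttributeError: 'float' object has no attribute 'round'
```

View pics/w1.png

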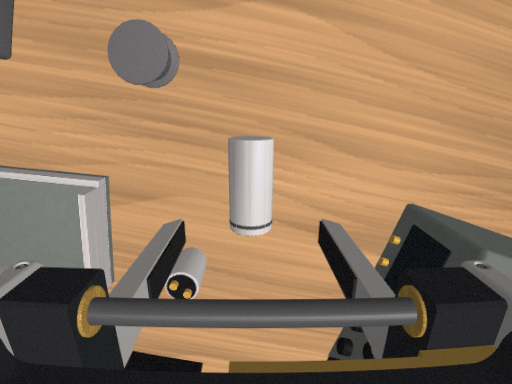

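```bash
sed -i "s/s\['finger_gap'\].round(1)/round(s['finger_gap'],1)/" look.py
python3 - <<'E'
from fit import *
Q=sel(np.load('pics/w.npy').reshape(-1,3),430,570,325,430,10,70)
q,u,a,nn,s=can(Q,np.array((490,368.)),.19);k=abs(s.fun)<3
print(len(Q),np.degrees(q[1]),q,np.percentile(u[k],[1,99]),np.array((490,368.))+nn*q[0]+a*np.percentile(u[k],[1,99]).mean())
E
```

```text
scene table z 1.7781090321411739 17868
scene canL 625 th 10.83074450391665 zc 26.456396843514284 u -51.33187521037114 54.1337634475954 axis pt [491.66232187 366.76660055]
  u hist [  0   0   0   0   8  18  22  18  20  24  17  26  24  18  23  21  25  24
  22  25  25  21  28  21  31 127  27  10   0   0]
scene canR 557 th -6.934640001701024 zc 26.277932543294842 u -54.32785500635705 49.71606676050187 axis pt [ 582.11028142 -306.66041647]
  u hist [ 0  0  0  4 23 17 20 20 25 18 21 20 25 23 17 20 23 22 27 20 23 25 21 24
 84 24 11  0  0  0]
scene ch1 235 51.06789727656951 ((370.31524658203125, -336.7330322265625), (39.88597869873047, 104.13441467285156), 83.7382583618164)
scene ch2 243 51.46290891799674 ((457.8057861328125, -214.51992797851562), (108.16545104980469, 35.797969818115234), 28.212055206298828)
scene ch3 208 51.49497584911006 ((311.8804931640625, -211.92681884765625), (102.76002502441406, 36.56920623779297), 5.488530158996582)
side table z 0.5199913817655784 30022
side canL 1201 th 11.337180883473602 zc 24.666952498041617 u -49.716479579959326 54.40707938816132 axis pt [492.454
[... 172 characters left out ...]
7130963 u -54.1357437470532 49.75459622946543 axis pt [ 582.43379426 -304.97360937]
  u hist [ 0  0  0  2 55 25 26 25 28 26 23 26 28 22 28 25 24 30 23 26 24 24 25 28
 22  6  5  0  0  0]
side ch1 309 50.95886211956201 ((371.9994201660156, -335.911865234375), (43.728668212890625, 97.63468170166016), 82.39212036132812)
side ch2 368 50.39165039356402 ((457.4124755859375, -213.359619140625), (100.86318969726562, 39.541839599609375), 28.573747634887695)
side ch3 368 50.45903543390807 ((313.118896484375, -210.79965209960938), (97.37815856933594, 42.14070129394531), 4.482839107513428)
4249 11.08150856537728 [ 0.24409303  0.19340881 24.59961302] [-50.8139415   51.70839174] [490.39197053 368.32550087]
```

```bash
python3 -m inch '{"grip":[1,1,1,1,1,-0.2,-0.2,-0.2,-0.2,-0.2],"travel":[[0,0,-5],[0,0,-10],[0,0,-13.5],[0,0,-14.3],[0,0,-14.3],[0,0,-14.3],[0,0,-14.3],[0,0,-14.3],[0,0,-14.3],[0,0,-14.3]],"turn":[[0,0,0],[0,0,0],[0,0,0],[0,0,0],[0,0,0],[0,0,0],[0,0,0],[0,0,0],[0,0,0],[0,0,0]]}' 20
python3 look.py w2
```

```text
clock: 3.5
eef_pos: [492.0, 368.4, 7.9]
eef_rot: [3.141, 0.001, -2.948]
wrist_force: [0.5, -0.4, 1.6]
finger_gap: 49.6
3.5 [492.  368.4   7.9] [ 1.7999e+02  3.0000e-02 -1.6889e+02] [ 0.5 -0.4  1.6] [ 0.58  0.66  1.49 -0.    1.   -1.18] 49.6
```

```bash
python3 -m inch '{"grip":[-0.2,-0.2,-0.2,-0.2,-0.2,-0.2,-0.2,-0.2,-0.2,-0.2],"travel":[[0,0,4],[0,0,9],[2.5,-5,12],[5,-10,12],[7.5,-15.5,12],[9.5,-20,12],[10.6,-22.2,12],[10.6,-22.2,12],[10.6,-22.2,10],[10.6,-22.2,10]],"turn":[[0,0,0],[0,0,0],[0,0,0],[0,0,-2],[0,0,-4],[0,0,-5.8],[0,0,-5.8],[0,0,-5.8],[0,0,-5.8],[0,0,-5.8]]}' 20
python3 look.py w3
```

```text
clock: 4.8
eef_pos: [596.9, 147.2, 106.5]
eef_rot: [3.142, -0.003, -3.048]
wrist_force: [0.3, 0.4, -1.7]
finger_gap: 49.6
4.8 [596.9 147.2 106.5] [ 1.8000e+02 -1.5000e-01 -1.7464e+02] [ 0.3  0.4 -1.7] [ 0.18  0.54  1.43  0.    1.18 -1.48] 49.6
```

View pics/w3.png

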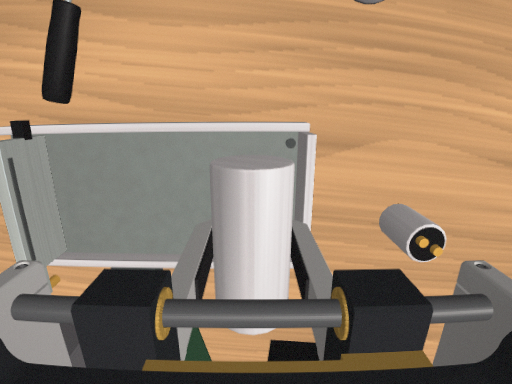

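```bash
cat > rk.py <<'E'
from h import *
W=np.load('pics/w.npy').reshape(-1,3); W=W[~np.isnan(W[:,0])]
th=np.radians(5.2);c,s=np.cos(th),np.sin(th)
q=(W[:,:2]-[609.3,57.0])@np.array([[c,-s],[s,c]]);z=W[:,2]
def show(nm,m,ax):
    print(nm,m.sum(),np.percentile(q[m,ax],[2,20,50,80,98]).round(1) if m.sum()>5 else '')
show('wall top (137-145)',(abs(q[:,1]-141)<15)&(abs(q[:,0])<60)&(z>50)&(z<60),1)
show('rail- top',(abs(q[:,0]+72)<12)&(abs(q[:,1])<120)&(z>22)&(z<30),0)
show('rail+ top',(abs(q[:,0]-72)<12)&(abs(q[:,1])<120)&(z>22)&(z<30),0)
show('gate top',(abs(q[:,1]+70)<80)&(abs(q[:,0])<60)&(z>60)&(z<72),1)
f=(abs(q[:,0])<60)&(abs(q[:,1])<100)&(z<15);print('floor z',np.median(z[f]))
E
python3 rk.py
```

```text
wall top (137-145) 823 [137.5 138.5 141.2 143.8 145.4]
rail- top 2252 [-75.  -73.6 -71.2 -68.6 -67.2]
rail+ top 1121 [67.  68.3 71.  74.6 77.9]
gate top 1771 [-130.3 -125.7 -120.4 -119.2 -117.4]
floor z 8.141371623075202
```

```bash
python3 -m inch '{"grip":[-0.2,-0.2,-0.2,-0.2,-0.2,-0.2,-0.2,0.2,0.2,0.2],"travel":[[0.1,-0.2,-3],[0.1,-0.2,-6],[0.1,-0.2,-8],[0.1,-0.2,-8.7],[0.1,-0.2,-8.9],[0.1,-0.2,-9.0],[0.1,-0.2,-9.0],[0.1,-0.2,-9.0],[0.1,-0.2,-9.0],[0.1,-0.2,-9.0]],"turn":[[0,0,0],[0,0,0],[0,0,0],[0,0,0],[0,0,0],[0,0,0],[0,0,0],[0,0,0],[0,0,0],[0,0,0]]}' 20
```

```text
clock: 6.1
eef_pos: [598.5, 145.3, 17.8]
eef_rot: [3.141, -0.001, -3.048]
wrist_force: [-0.1, 0.9, -0.1]
finger_gap: 56.3
```

```bash
python3 -m inch '{"grip":[0.2,0.2,0.2,0.2,0.2,0.2],"travel":[[0,0,1],[0,0,4],[0,0,8],[0,0,12],[0,0,15],[0,0,15]],"turn":[[0,0,0],[0,0,0],[0,0,0],[0,0,0],[0,0,0],[0,0,0]]}' 20
python3 look.py w4
```

```text
clock: 6.85
eef_pos: [599.5, 145.4, 170.9]
eef_rot: [3.141, 0.004, -3.048]
wrist_force: [0.0, 0.5, -0.1]
finger_gap: 56.4
6.85 [599.5 145.4 170.9] [ 179.97    0.25 -174.63] [ 0.   0.5 -0.1] [ 0.18  0.47  1.36  0.    1.3  -1.49] 56.4
```

View pics/w4.png

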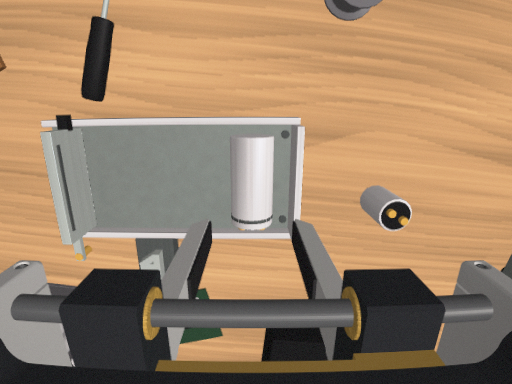

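The picture shows can 1 lying across the rack at (252,180), beside the end wall. Now the second can.

```bash
python3 -m inch '{"grip":[1,1,1,1,1,1,1,1,1,1],"travel":[[0,-6,0],[0,-12,0],[-1,-18,0],[-1,-24,0],[-1,-30,0],[-1.7,-36,-1],[-1.7,-42,-2],[-1.7,-45.1,-2],[-1.7,-45.1,-2],[-1.7,-45.1,-2]],"turn":[[0,0,0],[0,0,-2],[0,0,-4],[0,0,-6],[0,0,-8],[0,0,-10],[0,0,-12.3],[0,0,-12.3],[0,0,-12.3],[0,0,-12.3]]}' 20
python3 look.py w5; python3 - <<'E' | tail -1
from fit import *
Q=sel(np.load('pics/w.npy').reshape(-1,3),520,650,-350,-260,10,70);c0=np.array((582,-306.))
q,u,a,nn,s=can(Q,c0,-.12);k=abs(s.fun)<3
print(len(Q),np.degrees(q[1]),q,np.percentile(u[k],[1,99]),c0+nn*q[0]+a*np.percentile(u[k],[1,99]).mean())
E
```

```text
clock: 8.15
eef_pos: [581.6, -304.8, 147.8]
eef_rot: [3.141, -0.0, 3.021]
wrist_force: [-0.1, 0.9, 0.7]
finger_gap: 94.0
8.15 [ 581.6 -304.8  147.8] [ 1.7994e+02 -1.0000e-02  1.7309e+02] [-0.1  0.9  0.7] [-0.54  0.59  1.25  0.    1.31 -1.99] 94.0
4344 -6.565667422764859 [ 1.84738473 -0.11459251 24.64001751] [-52.95006381  49.38455378] [ 580.4401707  -303.96088785]
```

View pics/w5.png

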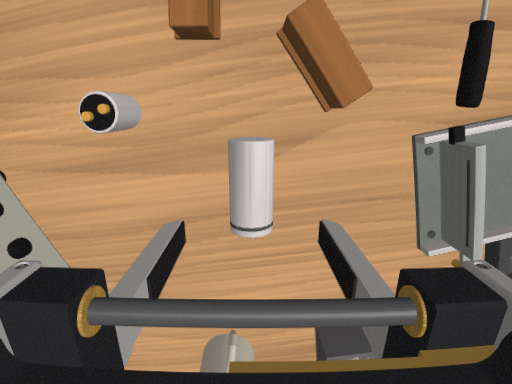

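```bash
python3 -m inch '{"grip":[1,1,1,1,1,-0.2,-0.2,-0.2,-0.2,-0.2],"travel":[[0,0.1,-5],[0,0.1,-10],[0,0.1,-13.2],[0,0.1,-14],[0,0.1,-14],[0,0.1,-14],[0,0.1,-14],[0,0.1,-14],[0,0.1,-14],[0,0.1,-14]],"turn":[[0,0,0],[0,0,0],[0,0,0],[0,0,0],[0,0,0],[0,0,0],[0,0,0],[0,0,0],[0,0,0],[0,0,0]]}' 20
```

```text
clock: 9.45
eef_pos: [581.8, -303.7, 8.3]
eef_rot: [3.141, 0.001, 3.021]
wrist_force: [0.2, -1.6, 1.4]
finger_gap: 49.3
```

```bash
python3 -m inch '{"grip":[-0.2,-0.2,-0.2,-0.2,-0.2,-0.2,-0.2,-0.2,-0.2,-0.2],"travel":[[0,0,4],[0,0,9],[0.5,5,12.5],[0.5,11,13],[1,17,13],[1.5,23,13],[2.2,29,13],[2.2,34,13],[2.2,37.7,11],[2.2,37.7,10]],"turn":[[0,0,0],[0,0,0],[0,0,2],[0,0,4],[0,0,6],[0,0,8],[0,0,10],[0,0,12.2],[0,0,12.2],[0,0,12.2]]}' 20
python3 look.py w6
python3 rk.py
python3 - <<'E'
import sys;sys.argv=['x']
from h import *
exec(open('rk.py').read().split("show('wall")[0])
m=(abs(q[:,0])<50)&(q[:,1]>60)&(q[:,1]<125)&(z>50)
print('can1 top y',np.median(q[m,1]),m.sum(),np.percentile(q[m,1],[2,98]))
E
```

```text
clock: 10.7
eef_pos: [603.0, 75.7, 106.8]
eef_rot: [3.141, -0.001, -3.046]
wrist_force: [0.3, -0.5, -3.4]
finger_gap: 49.6
10.7 [603.   75.7 106.8] [ 1.7995e+02 -8.0000e-02 -1.7450e+02] [ 0.3 -0.5 -3.4] [ 0.06  0.52  1.45  0.    1.17 -1.6 ] 49.6
wall top (137-145) 1294 [137.  137.9 140.1 143.  144.8]
rail- top 2367 [-75.1 -73.6 -71.4 -68.7 -67. ]
rail+ top 678 [65.6 68.3 70.7 73.9 80.5]
gate top 2368 [-130.8 -127.7 -122.7 -119.5 -117.8]
floor z 8.06306915592171
can1 top y 86.08337590994456 15030 [ 60.73618226 104.30390268]
```

View pics/w6.png

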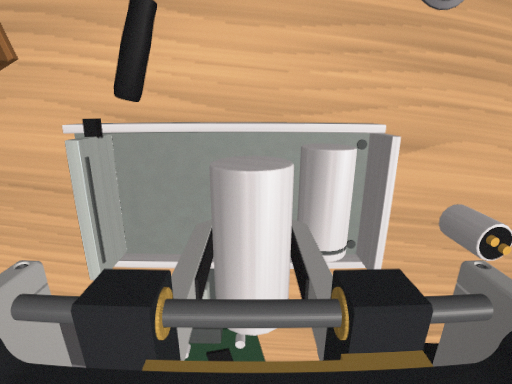

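```bash
python3 -m inch '{"grip":[-0.2,-0.2,-0.2,-0.2,-0.2,-0.2,-0.2,0.2,0.2,0.2],"travel":[[0.1,-0.3,-3],[0.1,-0.3,-6],[0.1,-0.3,-8],[0.1,-0.3,-8.8],[0.1,-0.3,-9.0],[0.1,-0.3,-9.1],[0.1,-0.3,-9.1],[0.1,-0.3,-9.1],[0.1,-0.3,-9.1],[0.1,-0.3,-9.1]],"turn":[[0,0,0],[0,0,0],[0,0,0],[0,0,0],[0,0,0],[0,0,0],[0,0,0],[0,0,0],[0,0,0],[0,0,0]]}' 20
python3 -m inch '{"grip":[0.2,0.2,0.2,0.2,0.2,0.2],"travel":[[0,0,1],[0,0,4],[0,0,8],[0,0,12],[0,0,15],[0,0,15]],"turn":[[0,0,0],[0,0,0],[0,0,0],[0,0,0],[0,0,0],[0,0,0]]}' 20
python3 look.py w7
```

```text
clock: 12.0
eef_pos: [603.9, 71.2, 14.9]
eef_rot: [3.141, -0.002, -3.047]
wrist_force: [-0.1, 0.4, -0.8]
finger_gap: 56.7
clock: 12.75
eef_pos: [604.8, 71.3, 167.9]
eef_rot: [3.141, 0.002, -3.047]
wrist_force: [-0.7, -0.1, 0.0]
finger_gap: 56.5
12.75 [604.8  71.3 167.9] [ 1.7997e+02  1.4000e-01 -1.7457e+02] [-0.7 -0.1  0. ] [ 0.06  0.46  1.39  0.    1.29 -1.61] 56.5
```

View pics/w7.png

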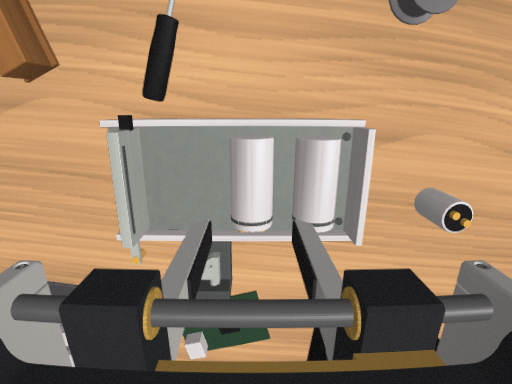

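```bash
python3 -m inch '{"grip":[1,1,1,1,1,1,1,1,1,1],"travel":[[-3,-5.2,0],[-6,-10.4,0],[-9,-15.7,0],[-12,-21,0],[-15,-26,0],[-18,-31,0],[-21,-36.5,-1],[-23.4,-40.8,-1.8],[-23.4,-40.8,-1.8],[-23.4,-40.8,-1.8]],"turn":[[0,0,0],[0,0,-2],[0,0,-4],[0,0,-6],[0,0,-8],[0,0,-10],[0,0,-12.4],[0,0,-12.4],[0,0,-12.4],[0,0,-12.4]]}' 20
python3 look.py w8; python3 - <<'E' | tail -3
from fit import *
P=np.load('pics/w.npy').reshape(-1,3)
Q=sel(P,310,440,-380,-295,46,54); print(len(Q),np.median(Q[:,2]),cv2.minAreaRect(Q[:,:2].astype(np.float32)))
Q=sel(P,310,440,-380,-295,5,11); print(len(Q),np.median(Q[:,2]),cv2.minAreaRect(Q[:,:2].astype(np.float32)))
E
```

```text
clock: 14.05
eef_pos: [370.0, -336.1, 147.0]
eef_rot: [3.14, -0.002, 3.02]
wrist_force: [0.4, 0.8, -0.2]
finger_gap: 94.0
14.05 [ 370.  -336.1  147. ] [ 1.7990e+02 -9.0000e-02  1.7301e+02] [ 0.4  0.8 -0.2] [-0.81  0.25  1.73  0.    1.17 -2.26] 94.0
side ch3 368 50.45903543390807 ((313.118896484375, -210.79965209960938), (97.37815856933594, 42.14070129394531), 4.482839107513428)
3233 49.88498769907818 ((369.49072265625, -335.0030517578125), (35.92719268798828, 100.49552917480469), 82.1299819946289)
500 7.883399511706443 ((368.7914123535156, -335.04058837890625), (48.05076599121094, 99.27094268798828), 82.22521209716797)
```

View pics/w8.png

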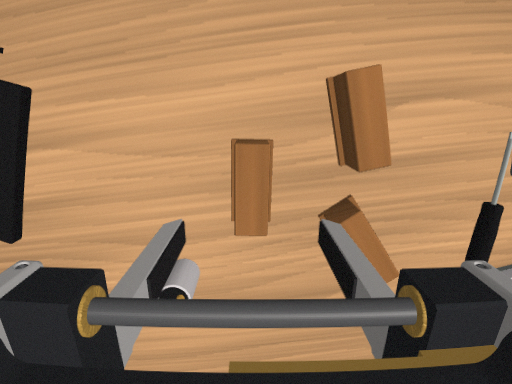

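```bash
python3 -m inch '{"grip":[1,1,1,1,1,-0.6,-0.6,-0.6,-0.6,-0.6],"travel":[[0,0.1,-5],[0,0.1,-9],[0,0.1,-12],[0,0.1,-12.9],[0,0.1,-12.9],[0,0.1,-12.9],[0,0.1,-12.9],[0,0.1,-12.9],[0,0.1,-12.9],[0,0.1,-12.9]],"turn":[[0,0,-0.8],[0,0,-0.8],[0,0,-0.8],[0,0,-0.8],[0,0,-0.8],[0,0,-0.8],[0,0,-0.8],[0,0,-0.8],[0,0,-0.8],[0,0,-0.8]]}' 25
python3 -m inch '{"grip":[-0.6,-0.6],"travel":[[0,0,0],[0,0,0]],"turn":[[0,0,0],[0,0,0]]}' 25
```

```text
clock: 15.35
eef_pos: [370.4, -334.9, 18.3]
eef_rot: [3.14, -0.001, 3.007]
wrist_force: [-0.2, -1.3, -0.1]
finger_gap: 47.3
clock: 15.6
eef_pos: [370.4, -335.0, 18.4]
eef_rot: [3.14, -0.001, 3.007]
wrist_force: [0.5, -0.6, -0.7]
finger_gap: 35.8
```

```bash
python3 -m inch '{"grip":[-0.6,-0.6,-0.6,-0.6,-0.6,-0.6,-0.6,-0.6,-0.6,-0.6],"travel":[[0,0,4],[0,0,9],[3,4,12.5],[7,9,13],[10.5,14,13],[14,19,13],[17.5,24,13],[21,29,13],[24.4,33,12],[24.4,33,10]],"turn":[[0,0,0],[0,0,0],[0,0,2],[0,0,4],[0,0,6],[0,0,8],[0,0,10],[0,0,12],[0,0,13],[0,0,13]]}' 25
python3 -m inch '{"grip":[-0.6,-0.6],"travel":[[0,0,0],[0,0,0]],"turn":[[0,0,0],[0,0,0]]}' 25
python3 look.py w9; python3 rk.py;python3 - <<'E'
from h import *
exec(open('rk.py').read().split("show('wall")[0])
s=manip.read_state()['eef_pos'][:2]-[609.3,57]; print('tcp rack',s@np.array([[c,-s_],[s_,c]]) if (s_:=np.sin(th)) else 0)
m=(abs(q[:,0])<50)&(z>52)&(z<60)
print(np.histogram(q[m,1],bins=np.arange(-40,140,6)))
E
```

```text
clock: 16.85
eef_pos: [615.8, -2.0, 117.7]
eef_rot: [3.14, -0.0, -3.046]
wrist_force: [-1.3, -0.5, -2.9]
finger_gap: 36.1
clock: 17.1
eef_pos: [615.8, -2.2, 118.3]
eef_rot: [3.14, -0.0, -3.046]
wrist_force: [-0.2, 0.5, -2.2]
finger_gap: 36.3
17.1 [615.8  -2.2 118.3] [ 179.92   -0.   -174.53] [-0.2  0.5 -2.2] [-0.06  0.52  1.42  0.    1.2  -1.73] 36.3
wall top (137-145) 1266 [136.6 137.5 139.3 142.8 145.1]
rail- top 2187 [-75.5 -73.7 -71.3 -68.7 -66.8]
rail+ top 804 [66.8 67.9 70.3 73.3 75.4]
gate top 1990 [-130.7 -128.1 -124.  -120.1 -118.5]
floor z 7.942668871969886
tcp rack [  1.19556634 -59.82688328]
(array([  0,   0,   0,   0,   0,   0, 254, 732, 698, 644, 589, 429,   6,
         0,   0,   0,   0,   0,  42, 728, 718, 646, 519, 384, 119,   0,
         0,   0,   0]), array([-40, -34, -28, -22, -16, -10,  -4,   2,   8,  14,  20,  26,  32,
        38,  44,  50,  56,  62,  68,  74,  80,  86,  92,  98, 104, 110,
       116, 122, 128, 134]))
```

View pics/w9.png

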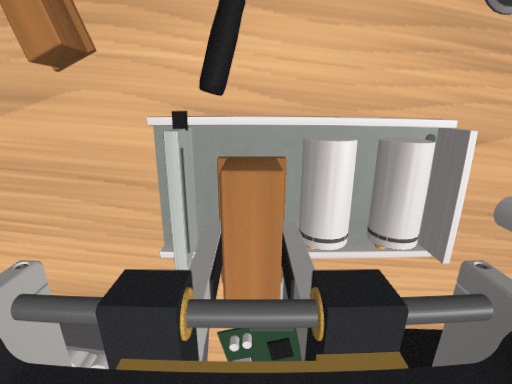

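```bash
python3 -m inch '{"grip":[-0.6,-0.6,-0.6,-0.6,-0.6,-0.6,-0.6,-0.05,-0.05,-0.05],"travel":[[0,0,-3],[0,0,-6],[0,0,-8],[0,0,-8.8],[0,0,-9.0],[0,0,-9.2],[0,0,-9.2],[0,0,-9.2],[0,0,-9.2],[0,0,-9.2]],"turn":[[0,0,0],[0,0,0],[0,0,0],[0,0,0],[0,0,0],[0,0,0],[0,0,0],[0,0,0],[0,0,0],[0,0,0]]}' 25
python3 -m inch '{"grip":[-0.05,-0.05,-0.05,-0.05,-0.05,-0.05],"travel":[[0,0,1],[0,0,3],[0,0,6],[0,0,10],[0,0,13],[0,0,13]],"turn":[[0,0,0],[0,0,0],[0,0,0],[0,0,0],[0,0,0],[0,0,0]]}' 25
python3 look.py w10
```

```text
clock: 18.4
eef_pos: [616.1, -2.4, 26.8]
eef_rot: [3.14, 0.001, -3.046]
wrist_force: [-0.6, -0.8, -0.3]
finger_gap: 44.5
clock: 19.15
eef_pos: [617.1, -2.5, 160.8]
eef_rot: [3.141, 0.007, -3.046]
wrist_force: [-0.2, 0.3, -1.1]
finger_gap: 44.6
19.15 [617.1  -2.5 160.8] [ 179.98    0.38 -174.54] [-0.2  0.3 -1.1] [-0.06  0.48  1.38  0.    1.28 -1.73] 44.6
```

View pics/w10.png

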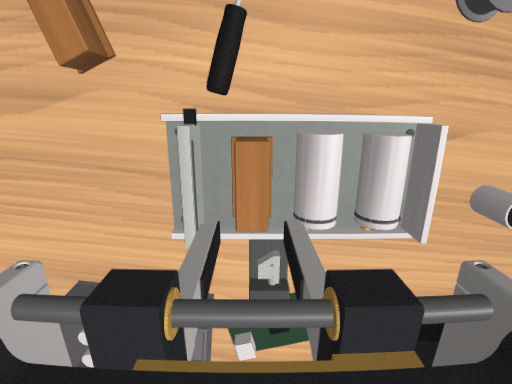

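```bash
python3 -m inch '{"grip":[-1,-1,-1,-1,-1,-1,-1,-1,-1],"travel":[[0.3,-4,0],[0.6,-8,0],[0.7,-10.8,0],[0.7,-10.8,-3],[0.7,-10.8,-7],[0.7,-10.8,-11],[0.7,-10.8,-13.2],[0.7,-10.8,-13.6],[0.7,-10.8,-13.6]],"turn":[[0,0,0],[0,0,0],[0,0,0],[0,0,0],[0,0,0],[0,0,0],[0,0,0],[0,0,0],[0,0,0]]}' 25
python3 look.py w11; python3 rk.py; python3 - <<'E'
from h import *
p,d=manip.camera('side'); cv2.imwrite('pics/s1.png',cv2.resize(p[150:300,130:330,::-1],None,fx=3.5,fy=3.5,interpolation=2))
E
```

```text
clock: 20.32
eef_pos: [623.5, -110.4, 22.9]
eef_rot: [3.141, 0.004, -3.046]
wrist_force: [0.4, -0.7, 1.0]
finger_gap: 0.4
20.325 [ 623.5 -110.4   22.9] [ 179.96    0.21 -174.54] [ 0.4 -0.7  1. ] [-0.23  0.67  1.42  0.    1.04 -1.9 ] 0.4
wall top (137-145) 0 
rail- top 2319 [-75.2 -73.8 -71.3 -68.9 -67.3]
rail+ top 222 [79.5 80.8 82.  83.  83.9]
gate top 3021 [-132.5 -130.9 -126.7 -122.5 -120.1]
floor z 8.010886294365832
```

View pics/s1.png

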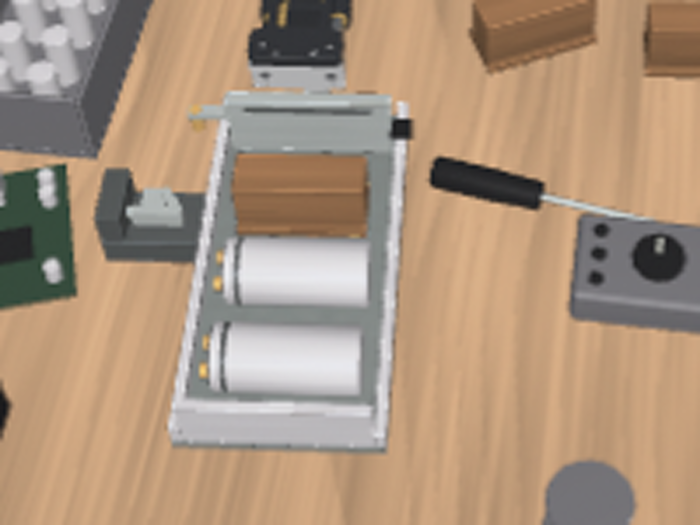

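```bash
python3 -m inch '{"grip":[-1,-1,-1,-1,-1,-1,-1,-1,-1,-1],"travel":[[-0.14,1.5,0.2],[-0.2,2.2,0.2],[-0.25,2.8,0.2],[-0.31,3.4,0.2],[-0.36,4.0,0.2],[-0.42,4.6,0.2],[-0.47,5.2,0.2],[-0.53,5.8,0.2],[-0.58,6.4,0.2],[-0.63,7.0,0.2]],"turn":[[0,0,0],[0,0,0],[0,0,0],[0,0,0],[0,0,0],[0,0,0],[0,0,0],[0,0,0],[0,0,0],[0,0,0]]}' 25
python3 look.py w12; python3 rk.py; python3 - <<'E'
from h import *
p,d=manip.camera('side'); cv2.imwrite('pics/s2.png',cv2.resize(p[150:300,130:330,::-1],None,fx=3.5,fy=3.5,interpolation=2))
E
```

```text
clock: 21.68
eef_pos: [617.6, -40.4, 25.8]
eef_rot: [-3.142, 0.005, -3.046]
wrist_force: [0.4, -6.1, 4.3]
finger_gap: -0.1
21.675 [617.6 -40.4  25.8] [-180.      0.29 -174.55] [ 0.4 -6.1  4.3] [-0.12  0.64  1.47  0.    1.03 -1.79] -0.1
wall top (137-145) 0 
rail- top 3524 [-75.4 -73.8 -71.4 -69.  -67.3]
rail+ top 9 [83.  83.2 83.7 83.8 83.9]
gate top 3236 [-105.3  -83.9  -79.2  -74.7  -70.8]
floor z 7.953453982168483
```

View pics/s2.png

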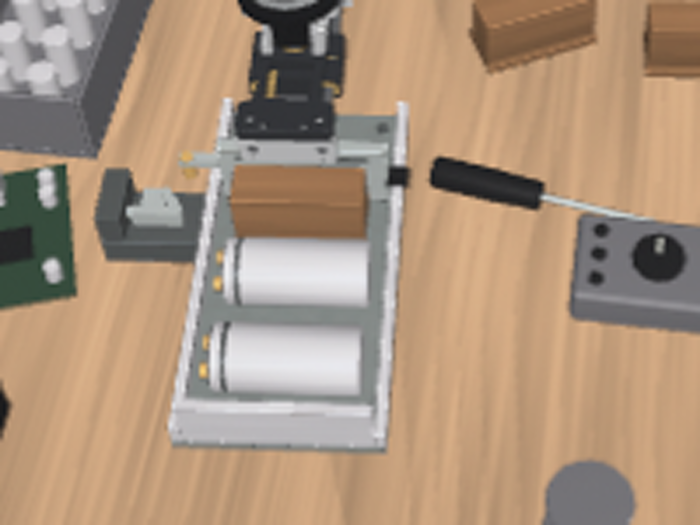

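```bash
python3 -m inch '{"grip":[-1,-1,-1,-1,-1,-1,-1,-1],"travel":[[-0.05,0.5,0],[-0.09,1.0,0],[-0.14,1.5,0],[-0.18,2.0,0],[-0.23,2.5,0],[-0.27,3.0,0],[-0.32,3.5,0],[-0.36,4.0,0]],"turn":[[0,0,0],[0,0,0],[0,0,0],[0,0,0],[0,0,0],[0,0,0],[0,0,0],[0,0,0]]}' 25
python3 look.py w13; python3 - <<'E'
from h import *
p,d=manip.camera('side'); cv2.imwrite('pics/s3.png',cv2.resize(p[150:300,130:330,::-1],None,fx=3.5,fy=3.5,interpolation=2))
E
```

```text
clock: 22.78
eef_pos: [613.7, -1.0, 25.5]
eef_rot: [-3.141, 0.004, -3.046]
wrist_force: [0.4, -15.7, 3.7]
finger_gap: 0.6
22.775 [613.7  -1.   25.5] [-179.94    0.24 -174.54] [  0.4 -15.7   3.7] [-0.06  0.63  1.49 -0.    1.02 -1.73] 0.6
```

View pics/s3.png

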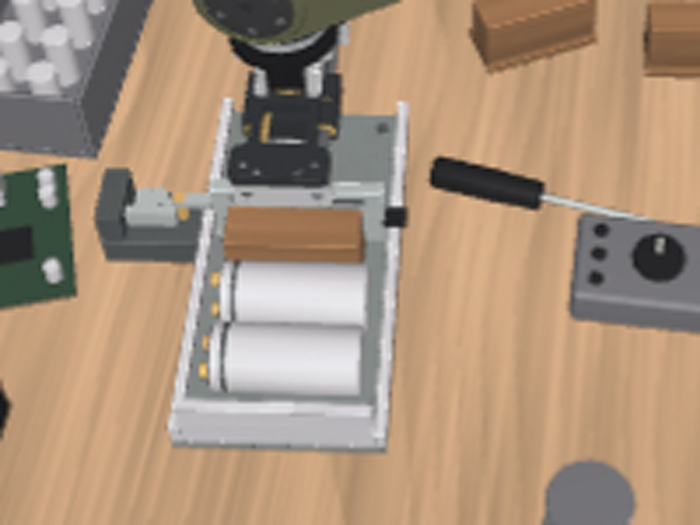

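```bash
python3 -m inch '{"grip":[-1,-1,-1,-1,-1,-1],"travel":[[-0.04,0.4,0],[-0.07,0.8,0],[-0.11,1.2,0],[-0.15,1.6,0],[-0.18,2.0,0],[-0.19,2.1,0]],"turn":[[0,0,0],[0,0,0],[0,0,0],[0,0,0],[0,0,0],[0,0,0]]}' 25
python3 look.py w14; python3 - <<'E'
from h import *
p,d=manip.camera('side'); cv2.imwrite('pics/s4.png',cv2.resize(p[150:300,130:330,::-1],None,fx=3.5,fy=3.5,interpolation=2))
E
```

```text
clock: 23.62
eef_pos: [611.6, 20.7, 25.4]
eef_rot: [-3.141, 0.004, -3.046]
wrist_force: [1.1, -6.1, 5.7]
finger_gap: 0.3
23.625 [611.6  20.7  25.4] [-179.97    0.22 -174.52] [ 1.1 -6.1  5.7] [-0.03  0.63  1.49  0.    1.02 -1.69] 0.3
```

View pics/s4.png

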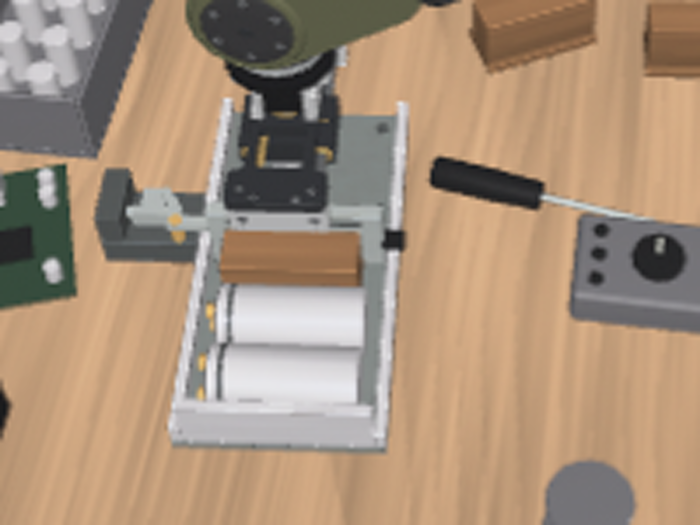

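```bash
python3 -m inch '{"grip":[-1,-1,-1],"travel":[[-0.01,0.1,0],[-0.02,0.2,0],[-0.02,0.2,0]],"turn":[[0,0,0],[0,0,0],[0,0,0]]}' 25

```

```text
clock: 24.1
eef_pos: [611.5, 22.6, 25.4]
eef_rot: [-3.141, 0.004, -3.046]
wrist_force: [1.2, -4.7, 3.5]
finger_gap: 0.8
```

```bash
python3 -m inch '{"grip":[-1,-1,-1],"travel":[[-0.01,0.1,0],[-0.02,0.2,0],[-0.02,0.2,0]],"turn":[[0,0,0],[0,0,0],[0,0,0]]}' 25

```

```text
clock: 24.48
eef_pos: [611.4, 22.9, 25.4]
eef_rot: [-3.139, 0.004, -3.047]
wrist_force: [2.0, -15.9, 3.8]
finger_gap: 0.3
```

```bash
python3 -m inch '{"grip":[-1,-1,-1,-1,-1,-1,-1,-1],"travel":[[0.1,-1,0],[0.3,-3,0],[0.4,-4,3],[0.4,-4,8],[0.4,-4,13],[-4,-8,16],[-9,-12,16],[-9,-12,16]],"turn":[[0,0,0],[0,0,0],[0,0,0],[0,0,0],[0,0,0],[0,0,0],[0,0,0],[0,0,0]]}' 25
python3 look.py w15; python3 rk.py; python3 - <<'E'
from h import *
for n in('side','scene'):
    p,d=manip.camera(n); np.save(f'pics/f_{n}.npy',cloud(n,d))
    r=(slice(150,300),slice(130,330)) if n=='side' else (slice(170,290),slice(190,350))
    cv2.imwrite(f'pics/s5{n}.png',cv2.resize(p[r][:,:,::-1],None,fx=3.8,fy=3.8,interpolation=2))
exec(open('rk.py').read().split("show('wall")[0])
m=(abs(q[:,0])<50)&(z>44)&(z<75)
print(np.histogram(q[m,1],bins=np.arange(-40,150,6)))
E
```

```text
clock: 25.48
eef_pos: [519.3, -99.4, 185.9]
eef_rot: [-3.139, 0.004, -3.05]
wrist_force: [0.7, 0.2, 0.5]
finger_gap: 0.6
25.475 [519.3 -99.4 185.9] [-179.87    0.23 -174.74] [0.7 0.2 0.5] [-0.26  0.27  1.61 -0.    1.26 -1.92] 0.6
wall top (137-145) 344 [136.5 137.6 139.2 142.7 145.1]
rail- top 1160 [-76.3 -75.4 -72.7 -69.9 -68.2]
rail+ top 163 [61.5 68.2 71.  73.3 74.5]
gate top 888 [-21.7 -20.  -16.6 -12.   -9.2]
floor z 7.83316740585451
(array([  0,   0,  29, 673, 317,  57, 379, 335, 333, 333, 329, 325,  60,
       410, 386, 335, 287, 261, 174,  42,  10, 477, 411, 360, 309, 232,
       157,  66,   0, 335, 128]), array([-40, -34, -28, -22, -16, -10,  -4,   2,   8,  14,  20,  26,  32,
        38,  44,  50,  56,  62,  68,  74,  80,  86,  92,  98, 104, 110,
       116, 122, 128, 134, 140, 146]))
```

View pics/s5side.png

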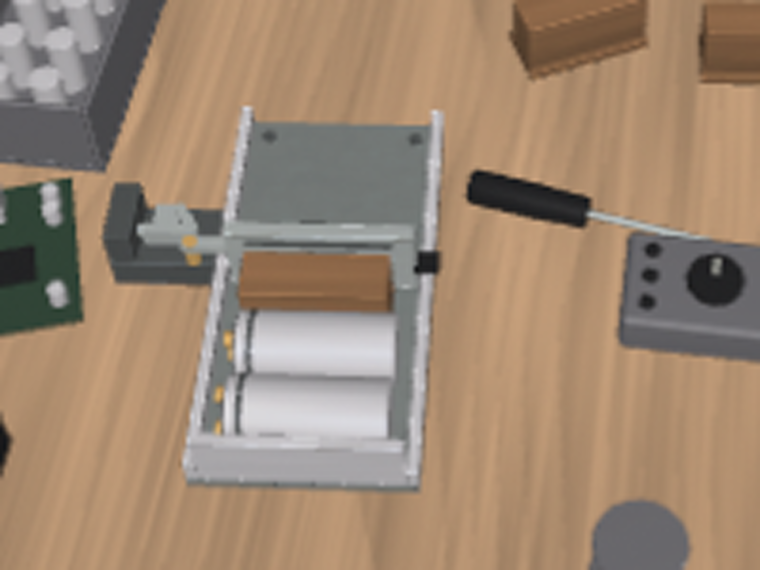

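View pics/s5scene.png

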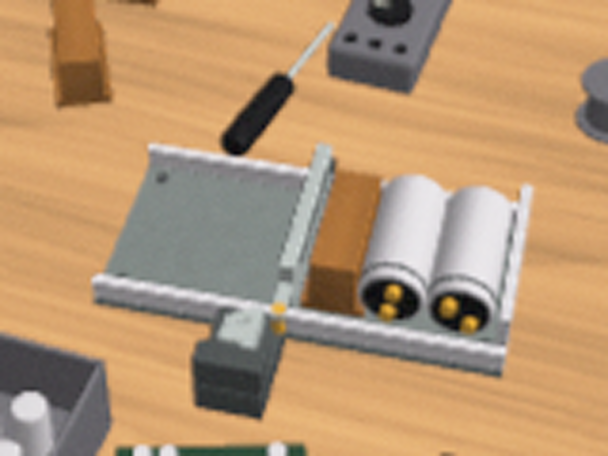

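View pics/w15.png

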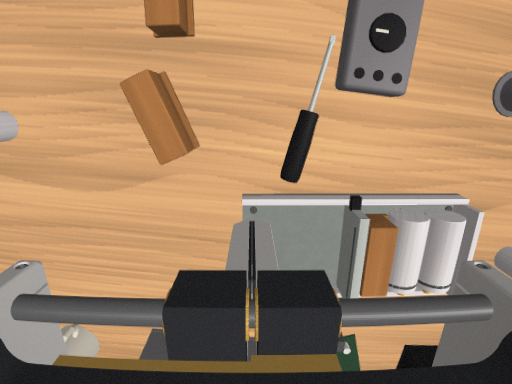

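```bash
python3 - <<'E'
from h import *
th=np.radians(5.2);c,s=np.cos(th),np.sin(th)
for n in('side','scene'):
  for f in(f'{n}W',f'f_{n}'):
    W=np.load(f'pics/{f}.npy').reshape(-1,3);q=(W[:,:2]-[609.3,57.0])@np.array([[c,-s],[s,c]]);z=W[:,2]-{'side':.7,'scene':1.8}[n]
    m=(z>42)&(z<48)&(q[:,0]>78)&(q[:,0]<128)&(q[:,1]>-66)&(q[:,1]<-24)
    print(f,m.sum(),np.percentile(q[m],[2,50,98],axis=0).round(1).tolist())
    g=(z>62)&(z<70)&(abs(q[:,0])<60)&(q[:,1]<60); print('  gate y',np.median(q[g,1]).round(1))
    for nm,x,y in(('short1',620,312),('spool',380,233),('chk2',457,-214),('short2',0,0)):
        mm=(abs(W[:,0]-x)<50)&(abs(W[:,1]-y)<45)&(z>38); print('  ',nm,mm.sum(),np.nanmedian(W[mm],axis=0).round(1) if mm.any() else '')
E
```

```text
sideW 81 [[90.8, -48.6], [108.0, -34.3], [123.6, -24.9]]
  gate y -127.2
   short1 310 [615.2 317.3  61. ]
   spool 452 [379.6 236.4  45.2]
   chk2 386 [ 457.5 -209.5   50.2]
   short2 1261 [  5.2   0.4 306.6]
f_side 71 [[90.6, -49.0], [107.6, -33.4], [126.4, -24.7]]
  gate y -14.6
   short1 310 [615.1 317.2  61. ]
   spool 450 [379.5 236.   45.1]
   chk2 398 [ 459.8 -208.2   50.5]
   short2 0 
sceneW 83 [[88.9, -51.5], [106.2, -37.3], [121.1, -26.5]]
  gate y -129.4
   short1 212 [623.8 310.   60.9]
   spool 200 [379.4 233.3  47. ]
   chk2 246 [ 463.7 -210.6   51.4]
   short2 310 [  6.6   0.6 308.1]
f_scene 78 [[90.2, -50.7], [107.2, -36.9], [122.3, -26.8]]
  gate y -18.0
   short1 215 [623.7 310.   61.3]
   spool 200 [379.6 233.6  46.8]
   chk2 261 [ 467.5 -209.9   51.8]
   short2 319 [  4.9   0.  308.1]
```

```bash
python3 - <<'E'
from h import *
for f in('sideW','f_side','sceneW','f_scene'):
    P=np.load(f'pics/{f}.npy').reshape(-1,3)
    for b in((390,520,-270,-165),(250,375,-250,-175)):
        m=(P[:,0]>b[0])&(P[:,0]<b[1])&(P[:,1]>b[2])&(P[:,1]<b[3])&(P[:,2]>42)&(P[:,2]<60)
        print(f,m.sum(),cv2.minAreaRect(P[m,:2].astype(np.float32)))
print(manip.read_state()['wrist_force'],manip.read_state()['clock'])
manip.sign_off()
E
```

```text
sideW 368 ((457.4124755859375, -213.359619140625), (100.86318969726562, 39.541839599609375), 28.573747634887695)
sideW 368 ((313.118896484375, -210.79965209960938), (97.37815856933594, 42.14070129394531), 4.482839107513428)
f_side 358 ((458.3031005859375, -212.5813446044922), (100.28474426269531, 41.30917739868164), 28.588367462158203)
f_side 360 ((313.2611999511719, -210.64491271972656), (97.15106964111328, 45.29740905761719), 5.476097583770752)
sceneW 243 ((457.8057861328125, -214.51992797851562), (108.16545104980469, 35.797969818115234), 28.212055206298828)
sceneW 208 ((311.8804931640625, -211.92681884765625), (102.76002502441406, 36.56920623779297), 5.488530158996582)
f_scene 245 ((456.3623046875, -215.17091369628906), (105.28253173828125, 35.82898712158203), 27.94904899597168)
f_scene 117 ((316.64764404296875, -223.25274658203125), (108.35657501220703, 30.71393394470215), 21.988937377929688)
[ 0.15070569  0.0518476  -0.18516576] 25.625
the job is handed in; nothing more can be done
```

I laid both long cans across the rack one after the other. I then stood the chock that started farthest to the robot's right upright between them and the gate, and pushed the gate to its hard stop. After that I backed the arm clear and handed the job in at 25.6 s.

- **Gate:** my last measurements put it at about 0.111–0.113 m of travel. The push force dropped from about 16 N to 5 N around 0.110 m, then rose again at the stop.
- **Catch:** the nose measured in the same sprung-out place as at the start, with the gate's roller past it.
- **Row:** the last pictures show the cans and the upright chock packed in line in the rack.
- **Bystanders:** one short can and the spool measured where they started. The second short can and the screwdriver I only saw in the pictures and did not re-measure. One of the two look-alike chocks measured unmoved in both cameras. The other did so in the side camera, but its last scene-camera fit was off by 12 mm, and I think the arm was partly hiding it.

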